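Line up the bench bottles by height

ROBOT

A 6-joint arm with a two-finger parallel gripper is mounted at the origin on a cart in front of the work surface, level with it; the furniture and walls round the work are solid. World frame = base frame: x ahead of the robot, y to its left, z up, the work surface at z = 0. Lengths are in m, angles in degrees, forces in N, time in s.
With the tool pointing down it reaches from about 0.35 to 0.875 m from the base axis. Payload 4.2 kg.
Tool frame: the origin (TCP) lies midway between the tips of the shut fingers; the grasp point (between the pads) lies 19 mm behind it; y points along the fingers, z is the direction in which the jaws open and shut, and the axes are right-handed (so a half turn about y gives the same grasp; the last joint's range is limited). The gripper opens to 87 mm and grips with 3 to 60 N. Pads are 19 mm wide; open, the fingers measure 117 mm over their backs; the gripper's body (75 mm by 190 mm) begins 51 mm behind the grasp point.
Start: joints at [-60.069, 22.042, 0.453, 0, -68.411, -14.817], TCP at [0.163, -0.603, 0.223] pointing down, gripper open.
Joint ranges: [-179.83, 179.83], [-69.29, 118.12], [-61.27, 80.66], [-181.25, 117.63], [-171.15, -9.14], [-177.46, 177.46]. Speed limits (degrees/s): [159.86, 159.86, 180, 180, 180, 180].

INTERFACE

Orientations are given as [roll, pitch, yaw] about the fixed x, y, z axes, in that order (R = Rz(yaw) Ry(pitch) Rx(roll)).
In Python, from workcell import env gives the robot as it stands. The module is installed in compiled form; this text tells all that it offers. Calls block until the motion is done:
- env.goto(position, orientation): joint-space move of the TCP to a pose.
- env.move_straight(position, rotation=None, rate=0.15, force_limit=None): straight line of the TCP; rotation=None keeps the orientation; rate is the mean speed in m/s. With force_limit (N) it stops when the force on the tool has changed by that much, and returns True; else False.
- env.set_joints(angles): joint-space move.
- env.gripper_to(opening, grasp_force=None): opening from 0.0 (shut) to 1.0 (fully open); grasp_force is the grip in N (None keeps the last); returns when the fingers have stopped.
- env.dwell(seconds).
- env.inverse_kinematics(position, orientation): joint angles nearest the present ones, or None.
- env.read_state(): the state.
- env.grab_frame(name): name is "side" or "top"; returns a dict with "image" (400x640x3 uint8, blue, green, red), "fx", "fy", "cx", "cy" (pixels), "position" and "orientation" of the camera in the world. Camera axes: x right, y up, looking along -z (the intrinsics and any distortion apply to the point x, -y, -z); pixel columns grow to the right and rows downward; lengths in m; the calibration is good to about 2 mm. A picture is of the moment at which its call begins. There is no depth.
A pose or a line that the arm cannot do raises env.Unreachable and nothing moves.
- env.close_job(): hands the job in, once; it reports no verdict.
Trained networks look in a picture, given as the dict that the camera call returned (one of the last four; its "shot" number tells which), for a name from the list of things; names that differ only in an ending like _2 or _b are one class to them, and where a whole thing is asked for, a point or a joint stands for the part that bears it (a point fixed in the world has none). Each returns a list of dicts, best first, with "score" (0 to 1); they miss things now and then, are a little off and sometimes report something else, mostly with a low value. They report only what shows in the picture. A call takes as long as a camera call. They do not tell look-alikes from the thing itself.
- env.search_frame(picture, thing): "xyz" ([x, y, z] in m, in world coordinates, good to about 4 mm: the middle of the surface that is visible of it).
- env.trace(picture, thing): "mask" (400x640 bool, what is visible of it).
The state is a dict: "clock": time; "joint_positions": joint angles; "qvel": joint speeds; "joint_torque": joint torques, N m; "position": TCP position; "tool_rot": TCP orientation; "force": force on the tool from outside, world axes, zero at the start; "wrist_torque": the same for the moment, N m; "opening": opening from 0.0 (shut) to 1.0 (fully open).
Only numpy, scipy, OpenCV 4.12 (cv2) and the standard library are available. Lean on these libraries where they do the work, as an engineer would, in place of code of your own. Each camera call takes 0.05 s, during which the arm holds its last target.

TASK

Tidy the small supplies: stand the brown dropper bottle, the blue-capped white bottle, the small cream bottle and the little card box upright on the four round marks of the plywood strip, one centred on each mark, in order of height. The tallest goes on the mark next to the red knob and the shortest at the other end. Let go of them all and leave them standing still.

Things in the scene. Friction and masses are not known exactly. Their poses are not given: they have to be found in the camera images.
- dropper_mid (a point): Brown dropper bottle with a black rubber bulb on top, standing upright, 102 mm tall (the tallest of the four). The point is its centre, half-way up on its upright axis; z is up along that axis. Grip the round body, 32 mm across and straight from the foot up to 70 mm (19 mm above this point); above that it narrows to a cap and bulb. About 0.07 kg, 0.05 to 0.1.
- thinner_bottle_mid (a point): White bottle with a dark blue screw cap, standing upright, 92 mm tall (second tallest). The point is its centre, half-way up on its upright axis; z is up along that axis. Grip the body, 40 mm across its x and y axes (treat it as square: grip along x or y) and straight up to 75 mm (29 mm above this point). About 0.07 kg, 0.05 to 0.1.
- pill_bottle_mid (a point): Small cream-white bottle with a ribbed pale cap, standing upright, 60 mm tall (third tallest). The point is its centre, half-way up on its upright axis; z is up along that axis. Grip the body, 28 mm across its x and y axes (treat it as square: grip along x or y) and straight up to 46 mm (16 mm above this point). About 0.03 kg, 0.02 to 0.04.
- white_carton_mid (a point): Small grey-beige card box with a pale label, standing upright, 51 mm tall (the shortest), 40 mm along its x and 46 mm along its y. The point is its centre, half-way up on its upright axis; z is up along that axis. Rigid; grip across either pair of sides. About 0.05 kg, 0.035 to 0.07.
- red_knob: Fixed red knob, 24 mm across and 26 mm high, at one end of the plywood strip; it may be at either end, 64 mm beyond the centre of the outermost mark. A like white knob stands at the other end. Origin: centre of its foot, on the strip's top face.
- mark_1: Painted flat round mark, dark grey with a white rim, 58 mm across, on a fixed plywood strip (420 x 80 mm, 8 mm thick, lying across the robot's front). The mark at the left-hand end (largest y); marks are 85 mm apart along their y axes. Origin: its centre, on the strip's top, z up. A tool case 81 mm high with latches stands close behind the left part: open no wider than needed.
- mark_2: Painted flat round mark, dark grey with a white rim, 58 mm across, on a fixed plywood strip (420 x 80 mm, 8 mm thick, lying across the robot's front). The mark second from the left; marks are 85 mm apart along their y axes. Origin: its centre, on the strip's top, z up. A tool case 81 mm high with latches stands close behind the left part: open no wider than needed.
- mark_3: Painted flat round mark, dark grey with a white rim, 58 mm across, on a fixed plywood strip (420 x 80 mm, 8 mm thick, lying across the robot's front). The mark third from the left; marks are 85 mm apart along their y axes. Origin: its centre, on the strip's top, z up. A tool case 81 mm high with latches stands close behind the left part: open no wider than needed.
- mark_4: Painted flat round mark, dark grey with a white rim, 58 mm across, on a fixed plywood strip (420 x 80 mm, 8 mm thick, lying across the robot's front). The mark at the right-hand end (smallest y); marks are 85 mm apart along their y axes. Origin: its centre, on the strip's top, z up.
Mind the look-alikes: they are no part of the job. Leave any green look-alike of the part that bears dropper_mid alone.

How it is judged:
By the outcome, as a careful person would: the job done as asked, in the order asked, and still so for the second after the job is handed in, with the robot touching nothing.
It also fails if it takes over 118 s, if anything falls off the work surface, if the arm or the gripper's body presses on something with over 40 N, if the wrist force passes 120 N, or if a joint passes its speed limit or range.

## Working session

There is one attempt and no reset: what is moved stays moved. The work goes in short steps, each a Python script; the robot and the scene stay as the last script left them, time stands still between calls to the robot, and variables do not carry over. Pictures are saved under pics/ and viewed, and the job is handed in when it is done.

```bash
mkdir -p pics; python3 - <<'E'
from workcell import env
import cv2
s=env.read_state();print(s)
for n in("top","side"):
    f=env.grab_frame(n);cv2.imwrite(f"pics/{n}0.png",f["image"])
    print(n,{k:v for k,v in f.items() if k!="image"})
    for t in["dropper_mid","thinner_bottle_mid","pill_bottle_mid","white_carton_mid","red_knob","mark_1"]:
        print(t,[(round(d["score"],2),[round(x,4) for x in d["xyz"]]) for d in env.search_frame(f,t)])
E
```

```text
{'clock': 0.0, 'joint_positions': array([-6.00689594e+01,  2.20883498e+01,  3.80604388e-01, -2.80929458e-02,
       -6.84133517e+01, -1.48172635e+01]), 'qvel': array([ 0.05703515,  0.01470036,  0.01199921,  0.03196665,  0.03226275,
       -0.08271101]), 'joint_torque': array([ 1.90193721e-03, -3.90665495e+01,  1.87404388e+01,  4.21988636e+00,
        1.09681115e-02, -1.86301318e-04]), 'position': array([ 0.16282128, -0.60278805,  0.22149299]), 'tool_rot': array([-8.98762526e+01,  5.73688366e-03,  1.51034201e+01]), 'force': array([-0.2491463 , -0.11645258, -0.02424135]), 'wrist_torque': array([0.04335301, 0.03433942, 0.02751647]), 'opening': 1.0005508173448474}
top {'fx': 444.6112295712525, 'fy': 444.6112295712525, 'cx': 321.11368224961836, 'cy': 200.27420302193266, 'position': array([ 0.31079676, -0.04361675,  1.00780872]), 'orientation': array([ 1.05557162e+01,  2.94697708e-02, -8.83889809e+01]), 'shot': 1}
dropper_mid [(0.67, [0.4349, -0.2591, 0.0585]), (0.63, [0.4409, -0.3254, 0.0607]), (0.51, [0.3954, -0.0973, 0.0565])]
thinner_bottle_mid [(0.53, [0.4261, -0.161, 0.0723])]
pill_b
[... 257 characters left out ...]
8, [0.5561, 0.0568, 0.0083]), (0.16, [0.5504, 0.1182, 0.0335])]
side {'fx': 490.26507370355523, 'fy': 490.26507370355523, 'cx': 323.2399816996888, 'cy': 195.3131986010937, 'position': array([0.42249137, 1.09633041, 0.65427691]), 'orientation': array([  63.2145472 ,    0.60889613, -175.6717256 ]), 'shot': 2}
dropper_mid [(0.7, [0.3988, -0.0921, 0.0427]), (0.4, [0.4415, -0.3321, 0.0697])]
thinner_bottle_mid [(0.92, [0.4316, -0.1478, 0.0475])]
pill_bottle_mid [(0.59, [0.44, 0.0967, 0.0316])]
white_carton_mid [(0.83, [0.4725, 0.2852, 0.0448])]
red_knob [(0.27, [0.4403, 0.1005, 0.0304])]
mark_1 [(0.59, [0.555, 0.0584, 0.0041]), (0.49, [0.5623, -0.1166, 0.0086]), (0.45, [0.5606, -0.0334, 0.0036])]
```

View pics/top0.png

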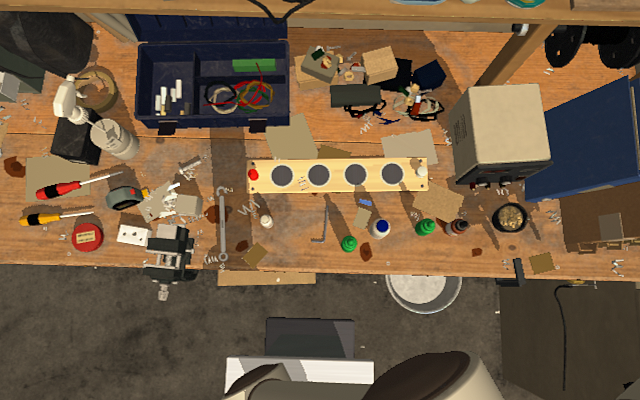

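View pics/side0.png

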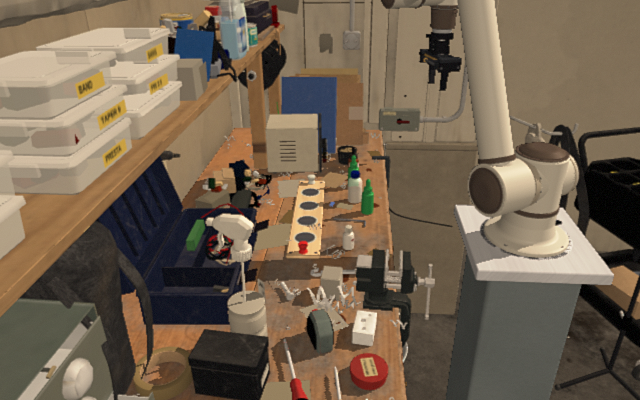

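```bash
python3 - <<'E'
import cv2,numpy as np
a=cv2.imread("pics/top0.png");b=cv2.imread("pics/side0.png")
cv2.imwrite("pics/topc.png",cv2.resize(a[90:240,200:500],None,fx=2.6,fy=2.6,interpolation=cv2.INTER_CUBIC))
cv2.imwrite("pics/sidec.png",cv2.resize(b[80:330,150:500],None,fx=2.2,fy=2.2,interpolation=cv2.INTER_CUBIC))
E
```

```text
(no output)
```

View pics/topc.png

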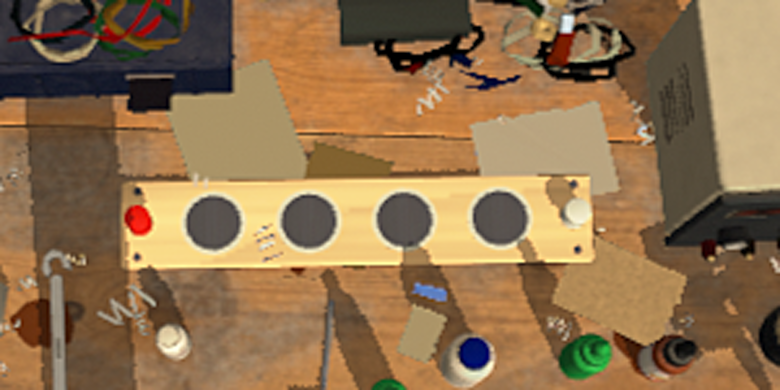

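View pics/sidec.png

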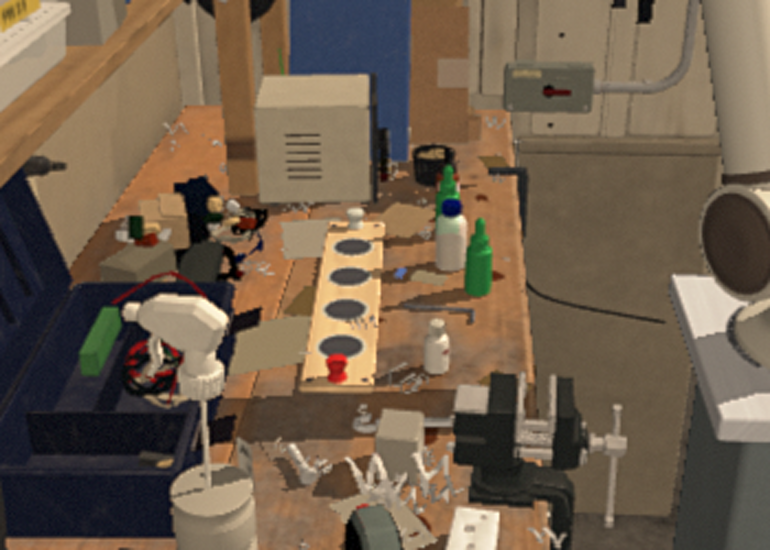

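```bash
python3 - <<'E'
import cv2,numpy as np
a=cv2.imread("pics/top0.png")
cv2.imwrite("pics/topd.png",cv2.resize(a[150:270,110:240],None,fx=5,fy=5,interpolation=cv2.INTER_CUBIC))
E
```

```text
(no output)
```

View pics/topd.png

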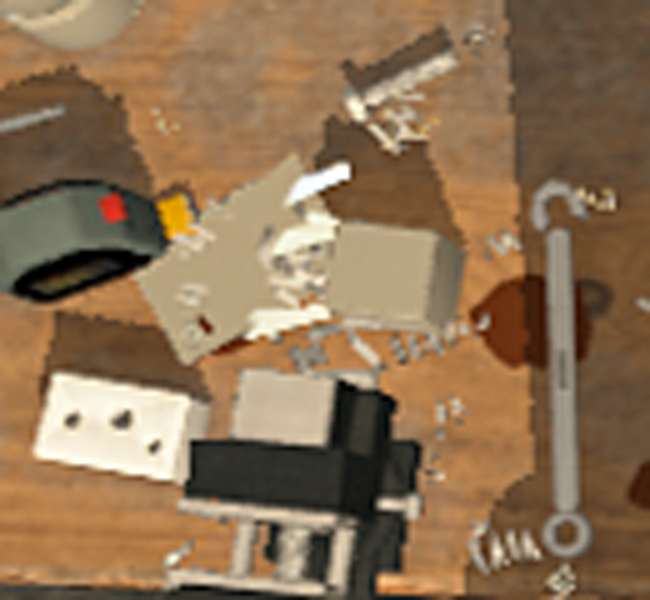

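Red knob is at the left (top view 253,174), so the order is mark_1 dropper, mark_2 white bottle, mark_3 cream bottle, mark_4 carton.

Candidates in the top view:
- **Dropper:** brown at (456,226). The green bottles at (426,226) and (349,243) are look-alikes.
- **Blue-capped white bottle:** (381,228).
- **Cream bottle:** (266,221). The white knob at (421,171) is similar.
- **Carton:** grey-beige box at (188,205), beside the vise. The white socket box at (132,236) is similar.

Next I'll fit the poses with silhouettes.

```bash
cat > h.py <<'E'
from workcell import env
import numpy as np,cv2
from scipy.spatial.transform import Rotation as Ro
from scipy.optimize import minimize
def proj(f,P):
    R=Ro.from_euler('xyz',f["orientation"],degrees=True).as_matrix()
    c=(np.atleast_2d(P)-f["position"])@R
    return np.c_[f["fx"]*c[:,0]/-c[:,2]+f["cx"],f["fy"]*c[:,1]/c[:,2]+f["cy"]]
def back(f,u,v,z):
    R=Ro.from_euler('xyz',f["orientation"],degrees=True).as_matrix()
    d=R@np.array([(u-f["cx"])/f["fx"],-(v-f["cy"])/f["fy"],-1])
    p=f["position"]; return p+d*(z-p[2])/d[2]
th=np.linspace(0,2*np.pi,32)
def cyl(segs):
    return np.vstack([np.c_[r*np.cos(th),r*np.sin(th),0*th+z] for r,z in segs])
M={"dropper_mid":[cyl([(.016,0),(.016,.070)]),cyl([(.016,.07),(.009,.078)]),cyl([(.009,.078),(.007,.102)])],
"thinner_bottle_mid":[cyl([(.02,0),(.02,.072)]),cyl([(.02,.072),(.013,.080)]),cyl([(.013,.08),(.013,.092)])],
"pill_bottle_mid":[cyl([(.014,0),(.014,.046)]),cyl([(.014,.046),(.010,.05)]),cyl([(.01,.05),(.01,.06)])],
"white_carton_mid":[np.array([[x,y,z] for x in(-.02,.02) for y in(-.023,.023) for z in(0,.051)])]}
S=4
def mask(f,name,p,z0):
    x,y,yaw=p; R=Ro.from_euler('z',yaw,degrees=True).as_matrix()
    m=np.zeros((400*S,640*S),np.uint8)
    for part in M[name]:
        q=proj(f,part@R.T+[x,y,z0])
        h=cv2.convexHull(((q+.5)*S*16).astype(np.int32))
        cv2.fillConvexPoly(m,h,1,shift=4)
    return m
E
python3 - <<'E'
from h import *
import pickle
fs={n:env.grab_frame(n) for n in("top","side")}
g={"dropper_mid":(.441,-.327),"thinner_bottle_mid":(.428,-.155),"pill_bottle_mid":(.44,.097),"white_carton_mid":(.47,.265)}
data={}
for n,f in fs.items():
    for t in M:
        tr=env.trace(f,t)
        data[n,t]=[(d["score"],d["mask"]) for d in tr]
        for d in tr:
            ys,xs=np.nonzero(d["mask"]);print(n,t,round(d["score"],2),len(xs),xs.min(),xs.max(),ys.min(),ys.max())
pickle.dump((fs,data),open("d.pkl","wb"))
f=fs["top"]
# marks
hsv=cv2.cvtColor(f["image"],cv2.COLOR_BGR2HSV)
for u,v in[(282,176),(319,175),(355,175),(392,174),]:
    sub=((hsv[v-15:v+16,u-15:u+16,2]<100)).astype(np.uint8)
    n,l,st,c=cv2.connectedComponentsWithStats(sub)
    i=l[15,15];cc=c[i]+[u-15,v-15];print("mark",cc,st[i],back(f,*cc,.008)[:2])
for d in env.search_frame(f,"mark_1"):print(d)
E
```

```text
top dropper_mid 0.85 275 415 435 219 235
top dropper_mid 0.79 226 342 357 235 252
top dropper_mid 0.62 305 445 467 218 235
top thinner_bottle_mid 0.77 317 370 390 218 238
top thinner_bottle_mid 0.17 479 343 368 163 186
top white_carton_mid 0.64 504 175 202 195 216
top white_carton_mid 0.36 478 270 294 164 187
side dropper_mid 0.75 342 360 373 181 214
side dropper_mid 0.6 122 348 358 156 177
side dropper_mid 0.55 63 349 358 148 161
side thinner_bottle_mid 0.64 400 347 361 171 203
side pill_bottle_mid 0.58 245 342 354 225 250
side white_carton_mid 0.56 525 322 342 266 297
mark [281.41666667 175.13141026] [  5   5  20  20 312] [0.55355174 0.05553726]
mark [318.21474359 174.48397436] [  5   5  20  20 312] [ 0.55747126 -0.02945831]
mark [354.96855346 174.18867925] [  5   5  21  20 318] [ 0.56055204 -0.11440261]
mark [391.63141026 173.28525641] [  5   5  20  20 312] [ 0.56507512 -0.19915183]
{'xyz': [0.5541, 0.058, 0.0032], 'score': 0.92}
{'xyz': [0.5575, -0.0295, 0.007], 'score': 0.88}
{'xyz': [0.5647, -0.198, 0.0051], 'score': 0.86}
{'xyz': [0.5587, -0.1101, 0.0105], 'score': 0.62}
```

```bash
python3 - <<'E'
from h import *
import pickle
fs,data=pickle.load(open("d.pkl","rb"))
g={"dropper_mid":(.441,-.327),"thinner_bottle_mid":(.428,-.155),"pill_bottle_mid":(.44,.097),"white_carton_mid":(.47,.265)}
pick={"dropper_mid":{"top":2},"thinner_bottle_mid":{"top":0,"side":0},"pill_bottle_mid":{"side":0},"white_carton_mid":{"top":0,"side":0}}
img={n:cv2.resize(fs[n]["image"],None,fx=S,fy=S,interpolation=cv2.INTER_CUBIC) for n in fs}
def fit(t,views,g):
    ms={n:cv2.resize(data[n,t][i][1].astype(np.uint8),None,fx=S,fy=S,interpolation=cv2.INTER_NEAREST) for n,i in views.items()}
    def cost(p):
        c=0
        for n,m in ms.items():
            r=mask(fs[n],t,(p[0],p[1],p[2]*1000 if t[0]=='w' else 0),0)
            c+=1-(r&m).sum()/(r|m).sum()
        return c
    best=None
    for yaw in((-.015,0,.015) if t[0]=='w' else (0,)):
        r=minimize(cost,[*g,yaw],method="Nelder-Mead",options=dict(initial_simplex=np.array([[*g,yaw]]+[[g[0]+.008*(i==0),g[1]+.008*(i==1),yaw+.008*(i==2)] for i in range(3)]),xatol=1e-4))
        if best is None or r.fun<best.fun:best=r
    return best
for t in M:
    for vs in ([{k:v} for k,v in pick[t].items()]+([pick[t]] if len(pick[t])>1 else [])):
        r=fit(t,vs,g[t]);print(t,list(vs),r.x*[1,1,1000],r.fun)
    for n in fs:
        m=mask(fs[n],t,(r.x[0],r.x[1],r.x[2]*1000 if t[0]=='w' else 0),0)
        cs,_=cv2.findContours(m,cv2.RETR_EXTERNAL,cv2.CHAIN_APPROX_NONE)
        cv2.drawContours(img[n],cs,-1,(255,0,255),1)
a=img["top"]
cv2.imwrite("pics/fitA.png",np.vstack([a[820:1000,1340:2000],]))
cv2.imwrite("pics/fitB.png",a[700:1080,560:1240])
cv2.imwrite("pics/fitC.png",img["side"][580:1240,1200:1560])
f=fs["top"]
for z in(.08,.1,.12):print("case latch front",z,back(f,170,127,z)[:2],back(f,270,127,z)[:2])
for z in(.06,.09,.12):print("vise back",z,back(f,175,224,z)[:2],back(f,190,226,z)[:2])
E
```

```text
dropper_mid ['top'] [ 0.44034062 -0.33537456  5.09836794] 0.12740029542097486
thinner_bottle_mid ['top'] [ 0.43169685 -0.16686112  6.78993766] 0.14832857382832187
thinner_bottle_mid ['side'] [ 0.43523577 -0.16866768  0.48338311] 0.11470588235294121
thinner_bottle_mid ['top', 'side'] [ 0.43485345 -0.16855347  6.40641237] 0.29451151607132564
pill_bottle_mid ['side'] [0.44588786 0.08286902 6.25169281] 0.16431210606389912
white_carton_mid ['top'] [ 0.47338491  0.25828802 -9.59492278] 0.09653854798831196
white_carton_mid ['side'] [0.47506766 0.25293451 1.10729203] 0.21087659250808144
white_carton_mid ['top', 'side'] [ 0.47377712  0.25811513 -0.98645184] 0.3430943714451663
case latch front 0.08 [0.63752937 0.29717519] [0.64364693 0.07821041]
case latch front 0.1 [0.63048627 0.28982902] [0.63647195 0.07558429]
case latch front 0.12 [0.62344317 0.28248285] [0.62929698 0.07295816]
vise back 0.06 [0.42673404 0.27403218] [0.42332365 0.24147275]
vise back 0.09 [0.4230644  0.26397797] [0.41976195 0.23244911]
vise back 0.12 [0.41939476 0.25392376] [0.41620026 0.22342547]
```

```bash
python3 -c "
import cv2,numpy as np
a=cv2.imread('pics/fitA.png');b=cv2.imread('pics/fitB.png')
b=b[:,:660];cv2.imwrite('pics/fitAB.png',np.vstack([a,b]))"
```

```text
(no output)
```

View pics/fitAB.png

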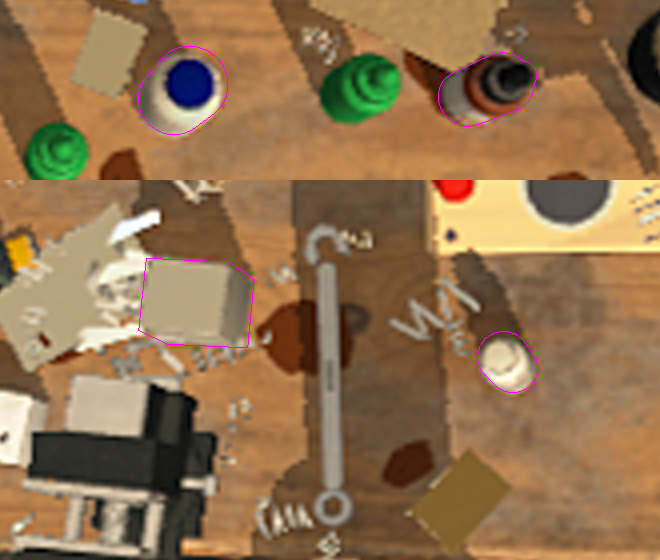

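```bash
python3 -c "
import cv2
a=cv2.imread('pics/fitC.png');print(a.shape);cv2.imwrite('pics/fitC2.png',a[:590])"
```

```text
(660, 360, 3)
```

View pics/fitC2.png

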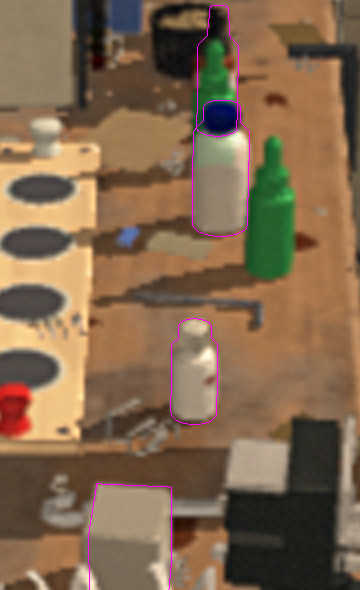

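Silhouette fits agree with the pictures. I'll place shortest first so the gripper body always clears its neighbours, with the jaws along y.

```bash
cat >> h.py <<'E'
MARK=[(.5535,.0555),(.5574,-.0294),(.5607,-.1144),(.5649,-.1991)]
SY=2.6
def O(y):return [-90,0,y]
def pick(x,y,yaw,gz,w,force,zt=.22,extra=.014):
    env.gripper_to((w+extra)/.087)
    env.goto([x,y,zt],O(yaw))
    env.move_straight([x,y,gz-.019+.05],rate=.25)
    hit=env.move_straight([x,y,gz-.019],rate=.08,force_limit=12)
    print("descent hit",hit,env.read_state()["position"])
    env.gripper_to(0,force)
    s=env.read_state();print("grip width mm",s["opening"]*87)
    env.move_straight([x,y,zt],rate=.25)
    s=env.read_state();print("lifted width mm",s["opening"]*87,s["force"],s["clock"])
def place(x,y,yaw,gz,w,zt=.22,extra=.010):
    z=gz-.019+.008
    env.goto([x,y,zt],O(yaw))
    env.move_straight([x,y,z+.02],rate=.2)
    hit=env.move_straight([x,y,z-.001],rate=.03,force_limit=4)
    s=env.read_state();print("place hit",hit,s["position"],z,s["tool_rot"])
    env.gripper_to((w+extra)/.087); env.dwell(.2)
    env.move_straight([x,y,zt],rate=.2)
    print("clock",env.read_state()["clock"])
E
python3 - <<'E'
from h import *
for x,y,z,w in[(.477,.258,.017,-4),(.446,.083,.011,0),(.434,-.168,.038,0),(.4405,-.335,.039,0)]+[(*m,.02,SY) for m in MARK]:
    for zz in(z,.22):
      for a in (w,w+180):
        print(x,y,zz,a,np.round(env.inverse_kinematics([x,y,zz],O(a)),0) if env.inverse_kinematics([x,y,zz],O(a)) is not None else None)
E
```

```text
0.477 0.258 0.017 -4 [  46.   28.  -25.   -0.  -37. -140.]
0.477 0.258 0.017 176 [ 46.  28. -25.   0. -37.  40.]
0.477 0.258 0.22 -4 [  46.   14.  -11.   -0.  -64. -140.]
0.477 0.258 0.22 176 [ 46.  14. -11.   0. -64.  40.]
0.446 0.083 0.011 0 [  31.   22.  -38.   -0.  -30. -121.]
0.446 0.083 0.011 180 [ 31.  22. -38.   0. -30.  59.]
0.446 0.083 0.22 0 [  31.    5.  -23.   -0.  -62. -121.]
0.446 0.083 0.22 180 [ 31.   5. -23.   0. -62.  59.]
0.434 -0.168 0.038 0 [ -1.  20. -35.  -0. -35. -89.]
0.434 -0.168 0.038 180 [ -1.  20. -35.   0. -35.  91.]
0.434 -0.168 0.22 0 [ -1.   6. -21.  -0. -62. -89.]
0.434 -0.168 0.22 180 [ -1.   6. -21.   0. -62.  91.]
0.4405 -0.335 0.039 0 [-20.  27. -22.  -0. -41. -70.]
0.4405 -0.335 0.039 180 [-20.  27. -22.   0. -41. 110.]
0.4405 -0.335 0.22 0 [-20.  15. -10.  -0. -65. -70.]
0.4405 -0.335 0.22 180 [-20.  15. -10.   0. -65. 110.]
0.5535 0.0555 0.02 2.6 [  22.   29.  -23.   -0.  -38. -110.]
0.5535 0.0555 0.02 182.6 [ 22.  29. -23.   0. -38.  70.]
0.5535 0.0555 0.22 2.6 [  22.   15.  -10.   -0.  -65. -110.]
0.5535 0.0555 0.22 182.6 [ 22.  15. -10.   0. -65.  70.]
0.5574 -0.0294 0.02 2.6 [  14.   29.  -23.   -0.  -39. -101.]
0.5574 -0.0294 0.02 182.6 [ 14.  29. -23.   0. -39.  79.]
0.5574 -0.0294 0.22 2.6 [  14.   16.   -9.   -0.  -65. -101.]
0.5574 -0.0294 0.22 182.6 [ 14.  16.  -9.   0. -65.  79.]
0.5607 -0.1144 0.02 2.6 [  5.  30. -21.  -0. -40. -92.]
0.5607 -0.1144 0.02 182.6 [  5.  30. -21.   0. -40.  88.]
0.5607 -0.1144 0.22 2.6 [  5.  17.  -7.  -0. -66. -92.]
0.5607 -0.1144 0.22 182.6 [  5.  17.  -7.   0. -66.  88.]
0.5649 -0.1991 0.02 2.6 [ -4.  32. -17.  -0. -42. -83.]
0.5649 -0.1991 0.02 182.6 [ -4.  32. -17.   0. -42.  97.]
0.5649 -0.1991 0.22 2.6 [ -4.  20.  -4.  -0. -67. -83.]
0.5649 -0.1991 0.22 182.6 [ -4.  20.  -4.   0. -67.  97.]
```

```bash
python3 - <<'E'
from h import *
pick(.477,.258,-4,.036,.046,15)
f=env.grab_frame("side");cv2.imwrite("pics/s1.png",f["image"])
E
```

```text
descent hit False [0.47737674 0.25832232 0.01742263]
grip width mm 46.362975679164975
lifted width mm 45.83103628264039 [-0.10623641  0.36456906 -0.84928652] 8.15
```

View pics/s1.png

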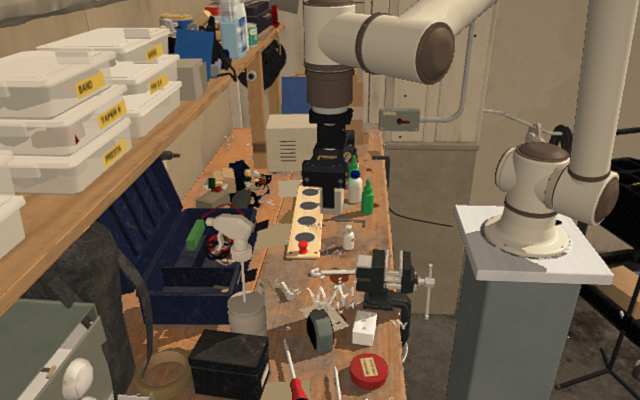

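The carton has left the table and is in the jaws near (333,197), with a 46 mm grip width that matches. Placing it on mark_4.

```bash
python3 - <<'E'
from h import *
x,y=MARK[3]
place(x+.0033,y,SY,.036,.046)
pick(.4455,.083,0,.032,.028,10,extra=.018)
f=env.grab_frame("top");cv2.imwrite("pics/t2.png",f["image"])
r=[d for d in env.trace(f,"white_carton_mid")]
for d in r:
    ys,xs=np.nonzero(d["mask"]);print(d["score"],len(xs),xs.mean(),ys.mean(),xs.min(),xs.max(),ys.min(),ys.max())
im=cv2.resize(f["image"],None,fx=S,fy=S,interpolation=cv2.INTER_CUBIC)
m=mask(f,"white_carton_mid",(x,y,SY),.008)
cs,_=cv2.findContours(m,cv2.RETR_EXTERNAL,cv2.CHAIN_APPROX_NONE);cv2.drawContours(im,cs,-1,(255,0,255),1)
cv2.imwrite("pics/t2c.png",im[560:1040,1000:1780])
E
```

```text
place hit True [ 0.56784661 -0.19909819  0.02528736] 0.024999999999999998 [-8.99992951e+01  7.34899278e-02  2.60518859e+00]
clock 13.4083
descent hit False [0.4459747  0.0832616  0.01349592]
grip width mm 27.10931163750409
lifted width mm 27.241298112026154 [-0.95622333  0.36857175  0.16251485] 18.1167
0.62 480 393.7416666666667 171.03958333333333 383 405 160 182
```

View pics/t2c.png

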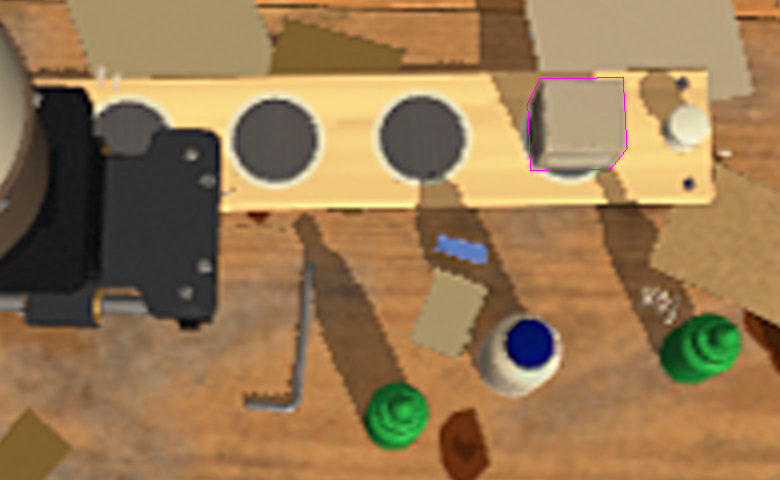

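View pics/t2.png

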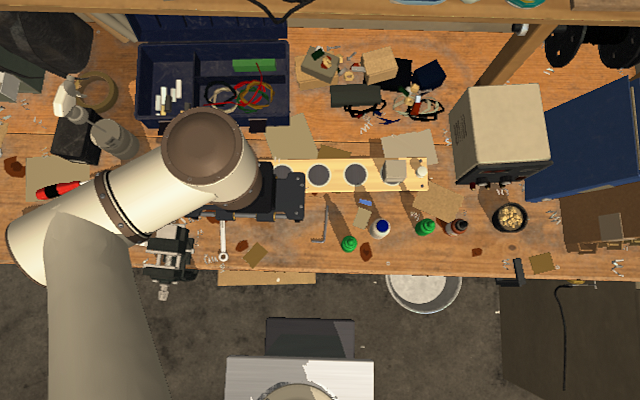

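The carton stands on mark_4, inside its predicted outline (crop 530–627, 77–170). The cream bottle is gripped at 27 mm. Continuing.

```bash
python3 - <<'E'
from h import *
x,y=MARK[2]
place(x,y,SY,.032,.028,extra=.014)
pick(.434,-.168,0,.058,.040,15)
x,y=MARK[1]
env.goto([x,y,.24],O(SY))
f=env.grab_frame("side");cv2.imwrite("pics/s3.png",f["image"])
E
```

```text
place hit True [ 0.56043482 -0.11453488  0.0208695 ] 0.021 [-9.00155071e+01  6.33281331e-02  2.61734176e+00]
clock 22.7667
descent hit False [ 0.43455779 -0.16805167  0.03952964]
grip width mm 40.224356822028696
lifted width mm 39.642121428053166 [ 0.09779527 -0.26809388 -0.42395488] 26.6833
```

View pics/s3.png

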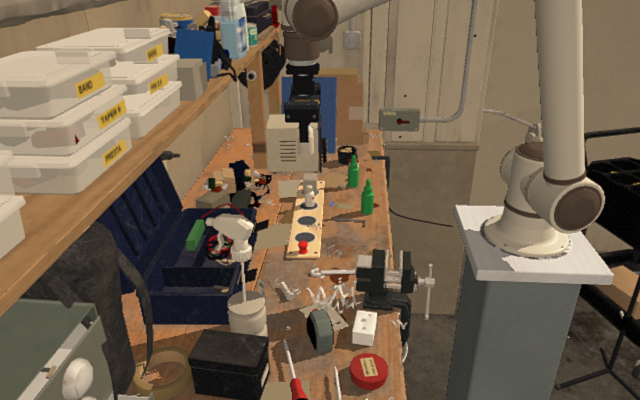

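The cream bottle stands on mark_3 (310,200) with the carton behind it. The white bottle is in the jaws (305,130), and both green ones are untouched.

```bash
python3 - <<'E'
from h import *
x,y=MARK[1]
place(x,y,SY,.058,.040)
pick(.4405,-.335,0,.059,.032,15,extra=.014)
x,y=MARK[0]
place(x,y,SY,.059,.032)
env.set_joints([-60.069,22.042,.453,0,-68.411,-14.817])
print(env.read_state()["clock"])
for n in("top","side"):
    f=env.grab_frame(n);cv2.imwrite(f"pics/{n}4.png",f["image"])
    im=cv2.resize(f["image"],None,fx=S,fy=S,interpolation=cv2.INTER_CUBIC)
    for t,p in zip(M,MARK):
        m=mask(f,t,(*p,SY),.008)
        cs,_=cv2.findContours(m,cv2.RETR_EXTERNAL,cv2.CHAIN_APPROX_NONE);cv2.drawContours(im,cs,-1,(255,0,255),1)
        print(t,[(round(d["score"],2),d["xyz"]) for d in env.search_frame(f,t)])
    cv2.imwrite(f"pics/{n}4c.png",im[560:1040,960:1740] if n=="top" else im[560:1080,1000:1600])
E
```

```text
place hit True [ 0.55702897 -0.02947778  0.04719562] 0.04700000000000001 [-9.00193117e+01  7.19605465e-02  2.60452870e+00]
clock 31.05
descent hit False [ 0.44091173 -0.3352434   0.04045245]
grip width mm 31.875962736150527
lifted width mm 31.88725211509705 [-0.15539506  0.89691449 -1.46638245] 35.4167
place hit True [0.55311989 0.05542101 0.04833414] 0.047999999999999994 [-9.00314658e+01  7.02521639e-02  2.61917477e+00]
clock 40.2083
42.9083
dropper_mid [(0.77, [0.3974, -0.097, 0.0561]), (0.66, [0.5454, 0.0541, 0.0699]), (0.52, [0.4353, -0.2592, 0.0584])]
thinner_bottle_mid [(0.76, [0.5474, -0.0278, 0.0779])]
pill_bottle_mid [(0.65, [0.5526, -0.1156, 0.0467])]
white_carton_mid [(0.68, [0.5592, -0.1982, 0.0596])]
dropper_mid [(0.92, [0.3984, -0.0909, 0.0412]), (0.67, [0.4427, -0.2555, 0.0444]), (0.63, [0.5515, 0.0664, 0.0519])]
thinner_bottle_mid [(0.52, [0.5435, -0.0156, 0.0732])]
pill_bottle_mid []
white_carton_mid [(0.57, [0.558, -0.1775, 0.0534])]
```

View pics/top4c.png

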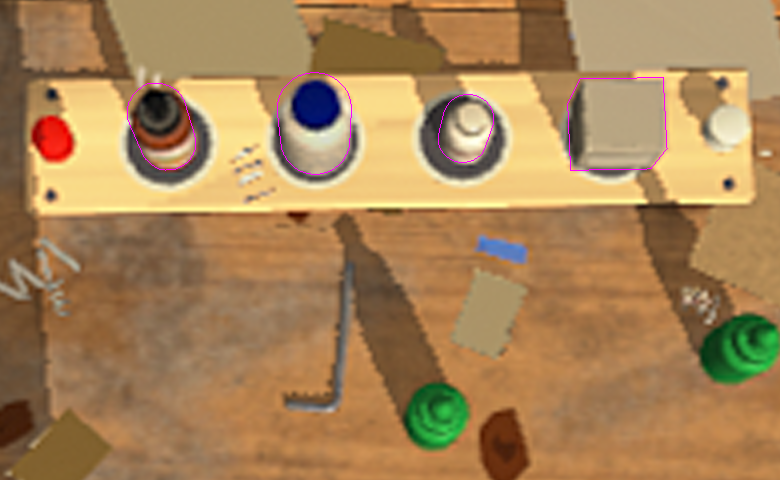

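View pics/side4c.png

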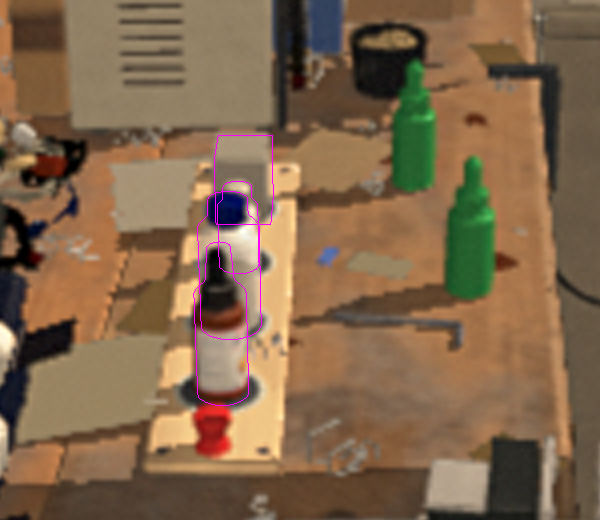

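```bash
python3 -c "
from workcell import env
s=env.read_state();print(s['clock'],s['opening'],s['force']);env.close_job()"
```

```text
43.4083 0.48435721400381926 [-0.42784342 -0.08702278  0.38068749]
the job is handed in; nothing more can be done
```

All four items are standing on the marks in height order and released, and the job was handed in at 43.4 s of the 118 s allowed. The red knob is at the left end, so the order from it is:

| Mark | Item |
|---|---|
| mark_1 (next to the red knob) | brown dropper bottle |
| mark_2 | blue-capped white bottle |
| mark_3 | small cream bottle |
| mark_4 | card box |

**Final pictures:** In the top view all four stand upright and line up with their expected outlines to about 2–3 mm by eye. The side view agrees, with offsets of about a pixel. Both green bottles were left where they stood.

**Grips and contacts:** Grip widths matched the sizes given (46, 27, 40 and 32 mm). Each item was felt to touch down at the expected height. The arm is back at its start pose, clear of everything.

**Checks that fell short:**
- The network did not find the cream bottle in the last side view, where the white bottle hides it. It did find it in the top view.
- The card box's yaw was uncertain before the grasp: the two views gave about −10° and +1°. The jaws squared it up.

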